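# Lay out a ten-cell battery pack in its housing

### The arm

A 6-joint arm with a two-finger parallel gripper is mounted at the origin on the work surface. World frame = base frame: x ahead of the robot, y to its left, z up, the work surface at z = 0. Lengths are in m, angles in rad, forces in N, time in s.
With the tool pointing down it reaches from about 0.275 to 0.75 m from the base axis. Payload 10.2 kg.
Tool frame: the origin (TCP) lies on the centre line of the jaws, within the pads' length; the fingertips stand 19 mm ahead of it and the grasp point (between the pads) is the TCP; z points along the fingers, y is the line along which they close (so a half turn about z gives the same grasp; the last joint's range is limited). The gripper opens to 85 mm and grips with 20 to 120 N. Pads are 22 mm wide; open, the fingers measure 114 mm over their backs; the gripper's body (76 mm by 85 mm) begins 54 mm behind the grasp point. The pads swing forward as they close: fully open they stand 13 mm farther back than shut.
Start: joints at [-1.398, 0.313, 1.498, -0, 1.331, -0.223], TCP at [0.202, -0.484, 0.25] pointing down, gripper open.
Joint ranges: [-2.94, 2.94], [-0.97, 2.17], [0.19, 2.56], [-1.23, 4.37], [0.02, 3.11], [-2.88, 2.88]. Speed limits (rad/s): [2.39, 2.39, 3.01, 3.14, 3.14, 3.14].

### API

Orientations are given as a rotation vector (axis times angle).
In Python, from workcell import readout, imaging, manip gives the robot as it stands. The module is installed in compiled form; this text tells all that it offers.
- The arm moves only by the tool send_rows, never from a script. Its argument "series" is text: rows parted by semicolons, each of 6 numbers parted by spaces: the shift along the world's x, y, z in cm, then the turn, a rotation vector about the world's x, y, z in rad. A call has 1 to 10 rows; each row is the pose to reach, as a shift and turn from the pose commanded when the call began; what a row does not reach only later rows make up. A row lasts 1/12 s, in which the tool goes at most 41.7 mm and 7.16 degrees, less where a joint would pass 70% of its speed; a pose out of reach is approached as far as the arm can. A call with a gripper value outside its range is refused whole. "hand" is the finger opening in cm, from 0 to 8.54, set as the call begins (left out, the last holds). The fingers move at their own pace and stop on an object; "squeeze" is the grip in N (left out, the last holds). Time passes only in rows, so rows that repeat a pose let the fingers close. It gives the time, the measured TCP pose, the force, the opening and the grip force at its end, in the units of the state.
- readout.sense(): the state, without advancing time (a new reading comes with each control period).
- imaging.capture(name): name is "scene" or "top" or "wrist"; returns a dict with "color" (384x512x3 uint8, blue, green, red), "vfov" (degrees; the focal length in pixels is half the picture's height over the tangent of half this angle, whatever the lens; pixels are square), "cx", "cy" (the principal point, pixels), "k1" (the pictures are not rectified: a ray, as slopes to the right and down, at radius r is drawn at 1 + k1 r^2 times it, then the intrinsics apply), "R" (3x3) and "t" (3): a world point X has camera coordinates R X + t. Camera axes: x right, y down, z forward; pixel columns grow to the right and rows downward; lengths in m; the calibration is good to about 2 mm. A picture is of the moment at which its call begins. There is no depth.
- manip.job_done(): hands the job in; it is judged then, once.
The state is a dict: "time": time; "q": joint angles; "qvel": joint speeds; "joint_torque": joint torques, N m; "ee_pos": TCP position; "tool_rot": TCP orientation; "contact_force": force on the tool from outside, world axes, zero at the start; "moment": the same for the moment, N m; "gripper_width": finger opening in m; "gripper_force": force on a finger pad.
Only numpy, scipy, OpenCV 4.12 (cv2) and the standard library are available. Lean on these libraries where they do the work, as an engineer would, in place of code of your own. Each camera call takes 0.05 s, during which the arm holds its last target. There are 200 camera calls.

### The job

Lay out the battery pack in its open housing, in one line down the middle and square to the walls: first the six-cell block close to the blank end wall, next to it the aluminium plate standing upright, then the four-cell block, with no gap over 1 cm so far, and then the fuse holder, lengthwise, between the four-cell block and the cable gland. Lay the protection board flat on top of the two cell blocks, components up, bridging them centrally over the plate with its white socket towards the gland. Set everything down without dropping it, and leave the tape roll and the screwdriver where they are.

Things in the scene. Friction and masses are not known exactly. Their poses are not given: they have to be found in the camera images.
- housing: Open grey plastic tray, fixed: 238 (x) x 158 (y) mm outside, 230 x 150 inside, walls 25 mm high, floor 4 mm thick, a screw boss (radius 5.5) in each inside corner. The +x end wall has a black cable gland sticking out 19 mm (its nut 4 mm into the inside); the -x end wall is blank. Origin: centre of the underside; x along its length to the gland, z up; end walls' inner faces at x = +-115 mm.
- mat: Grey parts mat, 230 x 350 mm, 2 mm thick, fixed; the five loose parts start on it. It lies on the other side of the robot's centre line from the housing. Origin: centre of the underside, 350 mm along its y.
- block6: Six-cell block: lilac 18 x 50 mm cells lying in two layers of three, amber tape band round the middle. 55 mm (x, across the three cells) x 52 mm (y, along the cells, between flat end faces with nickel strips: a good grip) x 37 mm high, 0.21 kg. Origin: centre of the underside, z up. Square in the housing means its x along the housing's x (cells across the housing), either way round.
- block4: Four-cell block: the same with two layers of two cells. 37 mm (x, across the two cells) x 52 mm (y, along the cells, between the flat end faces) x 37 mm high, 0.14 kg. Origin: centre of the underside, z up. Square in the housing means its x along the housing's x (cells across the housing), either way round.
- plate: Plain aluminium heat-spreader plate standing on its long edge (it starts so and ends so): 12 mm thick (x), 60 mm long (y), 34 mm high, about 0.07 kg. Origin: centre of the underside, z up. In the housing its thickness (x) lies along the housing's x, its length across the housing; either way round.
- fuse: Black bolt-down fuse holder: base 64 mm (x) x 28 mm (y) x 12 mm high, with a 30 x 24 mm raised middle up to 25 mm high and a brass-nutted stud (up to 23 mm) at each end; about 0.06 kg. Origin: centre of the underside, z up. Its length (x) goes along the housing's x; either way round.
- bms: Battery protection board (BMS): green circuit board on an aluminium base plate, together 70 mm (x) x 46 mm (y) x 7 mm thick, with black transistors on top up to 11 mm and one white socket (9 x 20 mm, up to 13 mm high) at the middle of its +x end. About 0.055 kg. Lies component side up. Origin: centre of the underside, z up, +x towards the white socket.
- tape: Bystander: roll of amber tape lying flat, 52 mm across, 19 mm high. Origin: centre of the underside.
- driver: Bystander: black-handled screwdriver, 170 mm long, lying between the robot and the work. Origin on its length, x along it towards the tip.

How it is judged:
At the end, for the whole second after the job is handed in: All five rest in the housing, upright (0.1 rad), square (0.2 rad), within 15 mm of its centre line: block6 at most 20 mm from the blank wall, then plate and block4 at gaps up to 12 mm, then fuse; board flat on both blocks, within 13 mm of the plate's centre, socket to the gland (linear speed of each of block6, block4, plate, fuse, bms below 0.02 m/s and angle between each of block6, block4, plate, fuse, bms's own z axis and vertical below 0.1 rad and angle between the x axis of each of block6, block4, plate, fuse, bms and the x axis of housing, either way round below 0.2 rad and y of block6 in the frame of housing between -0.015 and 0.015 m and z of block6 in the frame of housing between -0.001 and 0.009 m and y of block4 in the frame of housing between -0.015 and 0.015 m and z of block4 in the frame of housing between -0.001 and 0.009 m and y of plate in the frame of housing between -0.015 and 0.015 m and z of plate in the frame of housing between -0.001 and 0.009 m and y of fuse in the frame of housing between -0.015 and 0.015 m and z of fuse in the frame of housing between -0.001 and 0.009 m and y of bms in the frame of housing between -0.015 and 0.015 m and z of bms in the frame of housing between 0.036 and 0.046 m and x of block6 in the frame of housing between -0.093 and -0.0675 m and x of plate in the frame of housing above -0.065 m and horizontal distance between plate and block6 below 0.0465 m and x of block4 in the frame of housing above -0.036 m and horizontal distance between block4 and plate below 0.038 m and x of fuse in the frame of housing between 0.03 and 0.089 m and horizontal distance between fuse and block4 above 0.045 m and horizontal distance between bms and plate below 0.013 m and x of fuse in the frame of bms above 0.05 m); the robot touches nothing.
It fails at once if a bystander (tape roll or screwdriver) is pushed more than 20 mm (distance of any of tape, driver from where it was at the start of the episode above 0.02 m).
It fails at once if a part is dropped: it falls out of the fingers faster than 0.6 m/s (about 2 cm of fall) ((linear speed of block6 above 0.6 m/s and contact force between block6 and the fingers below 0.1 N) or (linear speed of block4 above 0.6 m/s and contact force between block4 and the fingers below 0.1 N) or (linear speed of plate above 0.6 m/s and contact force between plate and the fingers below 0.1 N) or (linear speed of fuse above 0.6 m/s and contact force between fuse and the fingers below 0.1 N) or (linear speed of bms above 0.6 m/s and contact force between bms and the fingers below 0.1 N)).
It also fails if it takes over 136 s, if anything falls off the work surface, if the arm or the gripper's body presses on something with over 40 N, if the wrist force passes 120 N, or if a joint passes its speed limit or range.

## Working session

There is one attempt and no reset: what is moved stays moved. The work goes in short steps, Python scripts to look and compute and a tool call to move; the robot and the scene stay as the last step left them, time stands still between calls to the robot, and variables do not carry over. Pictures are saved under pics/ and viewed, at most 14 in all, crops included, and the job is handed in when it is done.

Besides the shell and the picture viewer there is one more tool, called as name(argument=value, ...) on one line, values as JSON. send_rows: Moves the arm, as the interface text tells. Its arguments: {"type":"object","properties":{"series":{"type":"string"},"hand":{"type":"number"},"squeeze":{"type":"number"}},"required":["series"]}

```bash
mkdir -p pics
cat > h.py <<'E'
import numpy as np, cv2
from workcell import readout, imaging, manip
def cam(name,fn=None):
    c=imaging.capture(name)
    if fn: cv2.imwrite('pics/'+fn,c['color'])
    return c
def K(c):
    f=192/np.tan(np.radians(c['vfov'])/2); return np.array([[f,0,c['cx']],[0,f,c['cy']],[0,0,1]])
def w(c,u,v,z):
    p=cv2.undistortPoints(np.array([[[u,v]]],float),K(c),np.array([c['k1'],0,0,0]),criteria=(3,50,1e-9))[0,0] if False else und(c,u,v)
    R=np.array(c['R']);t=np.array(c['t'])
    d=R.T@np.array([p[0],p[1],1]);o=-R.T@t
    return o+d*(z-o[2])/d[2]
def und(c,u,v):
    k=K(c);x=np.array([(u-k[0,2])/k[0,0],(v-k[1,2])/k[1,1]]);s=x.copy()
    for _ in range(50): s=x/(1+c['k1']*(s@s))
    return s
def px(c,X):
    p=np.array(c['R'])@np.array(X)+np.array(c['t']);s=p[:2]/p[2];s=s*(1+c['k1']*(s@s));k=K(c)
    return k[0,0]*s[0]+k[0,2],k[1,1]*s[1]+k[1,2]
E
python3 - <<'E'
from h import *
import pickle
print(readout.sense())
for n in('top','scene'):
    c=cam(n); pickle.dump(c,open(n+'0.pkl','wb'))
    cv2.imwrite(f'pics/{n}0.png',cv2.resize(c['color'],(800,600),interpolation=cv2.INTER_CUBIC))
    print(n,c['vfov'],c['cx'],c['cy'],c['k1'],-np.array(c['R']).T@c['t'],np.array(c['R']).round(3).tolist())
E
```

```text
{'time': 0.0, 'q': array([-1.39837495e+00,  3.13432434e-01,  1.49846017e+00,  3.76939278e-05,
        1.33099738e+00, -2.23373440e-01]), 'qvel': array([-0.00041336,  0.00091668,  0.00204392,  0.00241236, -0.00024967,
       -0.00133534]), 'joint_torque': array([-3.49022093e-04, -4.12269831e+01, -2.59742296e+01, -2.31042031e-04,
        4.14993876e-03,  1.67673278e-05]), 'ee_pos': array([ 0.20237705, -0.48416629,  0.24973536]), 'tool_rot': array([-3.07900755e+00, -6.17394307e-01, -1.09352784e-04]), 'contact_force': array([-1.0662082 ,  0.68381224,  0.16569471]), 'moment': array([0.05686534, 0.0180159 , 0.03112952]), 'gripper_force': 0.0, 'gripper_width': 0.08526027385421657}
top 54.10498435742325 251.77679998451964 191.98188313839466 -0.04379926455130198 [0.44659508 0.00764593 1.03859467] [[0.024, -1.0, 0.009], [-0.995, -0.024, -0.097], [0.097, -0.006, -0.995]]
scene 50.679120737311976 259.6208364337515 197.55385709265877 -0.13438601089161692 [ 0.99514399 -0.47784897  0.69998394] [[0.748, 0.664, 0.013], [0.488, -0.537, -0.688], [-0.45, 0.521, -0.726]]
```

View pics/top0.png

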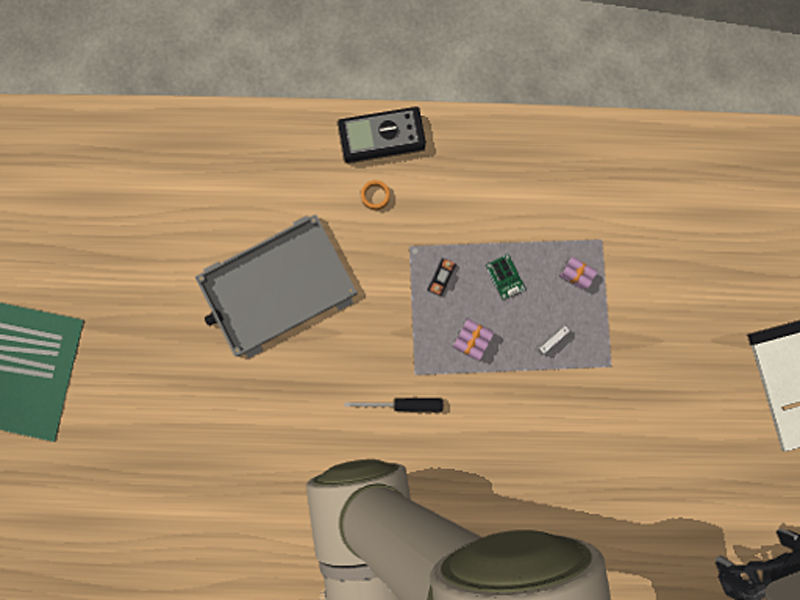

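View pics/scene0.png

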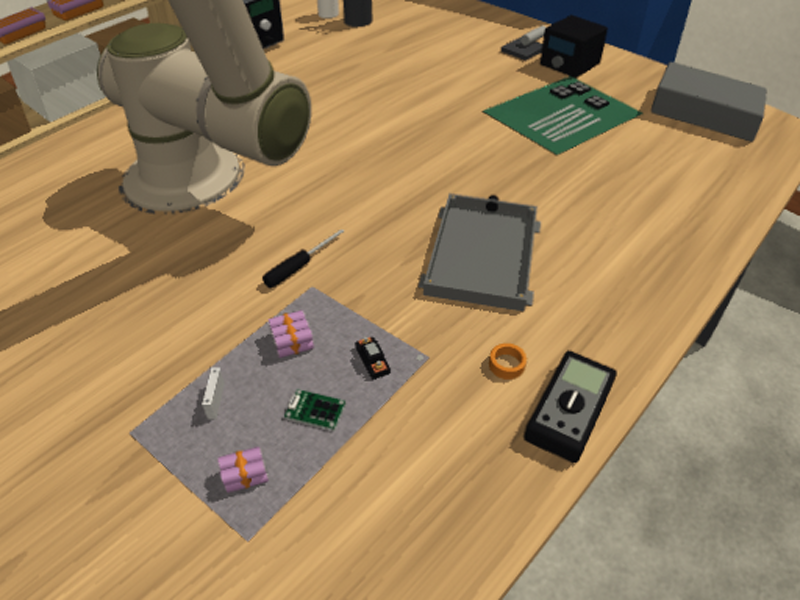

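The top view shows the housing around (280,285), gland at lower left (210,320); fuse (442,277), bms (506,277) with its socket at the bottom, block4 (580,273), block6 (475,340), plate (555,340). I'll enlarge the housing and the parts.

Run:
```python
from h import *
import pickle
c=pickle.load(open('top0.pkl','rb'))
for n,(u,v) in dict(fuse=(442,277),bms=(506,277),b4=(580,273),b6=(475,340),pl=(555,340),h=(280,285),gl=(210,320),tape=(376,195),drvtip=(347,405),drvend=(447,405)).items(): print(n,w(c,u*.64,v*.64,0.03).round(3))
a=c['color'][132:232,120:245];b=c['color'][147:247,256:396]
cv2.imwrite('pics/hc.png',cv2.resize(a,(750,600),interpolation=cv2.INTER_CUBIC))
c=cam('wrist'); print(-np.array(c['R']).T@c['t'],np.array(c['R']).round(3).tolist(),c['vfov'])
```

```text
fuse [ 0.587 -0.082  0.03 ]
bms [ 0.59  -0.193  0.03 ]
b4 [ 0.6   -0.323  0.03 ]
b6 [ 0.479 -0.14   0.03 ]
pl [ 0.482 -0.279  0.03 ]
h [0.566 0.198 0.03 ]
gl [0.502 0.316 0.03 ]
tape [0.729 0.036 0.03 ]
drvtip [0.364 0.076 0.03 ]
drvend [ 0.368 -0.094  0.03 ]
[ 0.27131506 -0.45488263  0.37342455] [[0.386, -0.923, 0.001], [-0.881, -0.368, 0.296], [-0.273, -0.115, -0.955]] 71.86556797587244
```

View pics/hc.png

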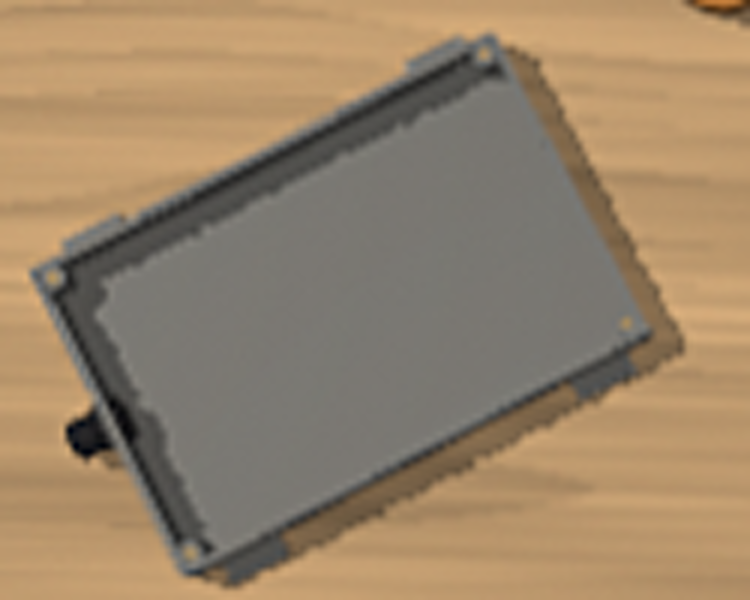

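Housing crop: bosses at (53,278), (484,56), (627,323), (190,553); gland at lower left (90,435), so the blank wall is at upper right. Now I'll move the wrist camera over the mat.

send_rows(series="30 26 0 0 0 0;30 26 0 0 0 0;30 26 0 0 0 0;30 26 0 0 0 0;30 26 0 0 0 0;30 26 0 0 0 0;30 26 0 0 0 0;30 26 0 0 0 0;30 26 0 0 0 0;30 26 0 0 0 0")

```text
time: 0.98
ee_pos: [0.5047, -0.2212, 0.25]
tool_rot: [-3.079, -0.622, -0.001]
contact_force: [0.3, -0.3, 0.3]
gripper_width: 0.0851
gripper_force: 0.0
```

send_rows(series="0 0 0 0 0 0;0 0 0 0 0 0;0 0 0 0 0 0")

```text
time: 1.23
ee_pos: [0.502, -0.2248, 0.2501]
tool_rot: [-3.08, -0.617, 0.001]
contact_force: [-0.3, 0.3, -0.2]
gripper_width: 0.0853
gripper_force: 0.0
```

Run:
```python
from h import *
import pickle
c=pickle.load(open('top0.pkl','rb'))
for P,z in (([(53,278),(484,56),(627,323),(190,553)],.022),([(33,272),(493,36),(650,335),(188,573)],.025)):
    q=np.array([w(c,120+(u+.5)/6-.5,132+(v+.5)/6-.5,z)[:2] for u,v in P]); m=q.mean(0)
    x=(q[0]+q[3]-q[1]-q[2])/2;y=(q[0]-q[3]+q[1]-q[2])/2
    print(m,x,np.hypot(*x),np.arctan2(x[1],x[0]),np.hypot(*y),np.arctan2(y[1],y[0]))
c=cam('wrist');pickle.dump(c,open('w0.pkl','wb'))
cv2.imwrite('pics/w0.png',cv2.resize(c['color'],(800,600),interpolation=cv2.INTER_CUBIC))
print(readout.sense()['ee_pos'])
```

```text
[0.56844955 0.20825218] [-0.10812937  0.19299563] 0.22122222063958877 2.081489009416831 0.14056305477973552 0.5141466341413026
[0.56754447 0.20652449] [-0.11313948  0.20447434] 0.23368846659240794 2.076183926805644 0.1553586402773611 0.51657211957574
[ 0.50178116 -0.22511814  0.25019953]
```

View pics/w0.png

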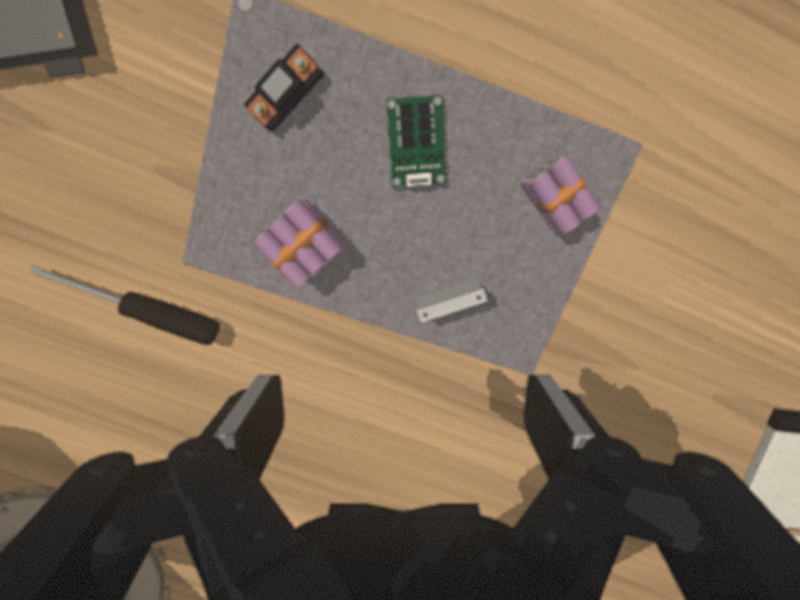

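Wrist view: fuse (285,87), bms (416,142) with socket at bottom (418,180), block4 (562,195), block6 (300,243), plate (452,305). I'll enlarge all five in one montage.

Run:
```python
from h import *
import pickle
c=pickle.load(open('w0.pkl','rb'))
out=np.zeros((600,800,3),np.uint8)
for i,(u,v) in enumerate([(300,243),(452,305),(562,195),(285,87),(416,142)]):
    x0,y0=round(u*.64)-33,round(v*.64)-37
    print(i,x0,y0)
    p=cv2.resize(c['color'][y0:y0+75,x0:x0+66],None,fx=4,fy=4,interpolation=cv2.INTER_CUBIC)
    r,k=divmod(i,3); out[r*300:r*300+300,k*265:k*265+264]=p
cv2.imwrite('pics/mont.png',out)
print(-np.array(c['R']).T@c['t'])
```

```text
0 159 119
1 256 158
2 327 88
3 149 19
4 233 54
[ 0.57097793 -0.19534487  0.37361498]
```

View pics/mont.png

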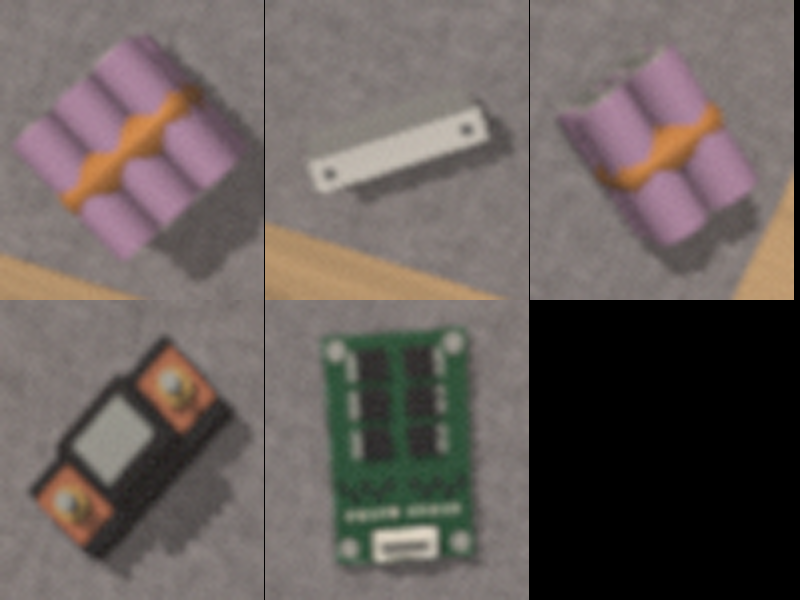

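```bash
cat > parts.py <<'E'
from h import *
import pickle
c=pickle.load(open('w0.pkl','rb'))
T=[(159,119),(256,158),(327,88),(149,19),(233,54)]
def P(i,u,v,z):
    r,k=divmod(i,3); return w(c,T[i][0]+(u-265*k+.5)/4-.5,T[i][1]+(v-300*r+.5)/4-.5,z)[:2]
def show(n,p,xa):
    a=np.arctan2(xa[1],xa[0]); print(n,p.round(4),'xyaw',round(a,3),'yaw_y mod pi',round((a+np.pi/2+np.pi/2)%np.pi-np.pi/2,3),'len',np.hypot(*xa).round(4))
def quad(n,i,pts,z):
    q=np.array([P(i,*p,z) for p in pts]); a=(q[1]+q[2]-q[0]-q[3])/2; b=(q[2]+q[3]-q[0]-q[1])/2
    show(n,q.mean(0),a); show('   b',q.mean(0),b)
quad('b6',0,[(17,145),(140,37),(240,160),(127,260)],.032)
show('b6band',P(0,131,147,.037),P(0,195,95,.034)-P(0,68,200,.034))
quad('plate',1,[(307,162),(483,107),(490,135),(318,193)],.036)
show('b4',P(2,667,147,.032),P(2,704,214,.03)-P(2,632,78,.03))
show('fuse mid',P(3,113,439,.027),P(3,177,385,.025)-P(3,70,505,.025))
show('fuse stud',(P(3,177,385,.025)+P(3,70,505,.025))/2,np.array([1,0]))
quad('fusebase',3,[(32,490),(167,338),(233,408),(97,560)],.014)
quad('bms',4,[(322,335),(465,328),(475,555),(338,567)],.009)
E
python3 parts.py
```

```text
b6 [ 0.4847 -0.1383] xyaw -0.483 yaw_y mod pi 1.088 len 0.0529
   b [ 0.4847 -0.1383] xyaw -2.068 yaw_y mod pi -0.498 len 0.0498
b6band [ 0.4876 -0.1386] xyaw -0.512 yaw_y mod pi 1.058 len 0.0551
plate [ 0.487 -0.276] xyaw -0.844 yaw_y mod pi 0.727 len 0.0609
   b [ 0.487 -0.276] xyaw -2.433 yaw_y mod pi -0.862 len 0.0109
b4 [ 0.6052 -0.3213] xyaw -2.161 yaw_y mod pi -0.591 len 0.0498
fuse mid [ 0.5935 -0.0827] xyaw -0.425 yaw_y mod pi 1.146 len 0.0473
fuse stud [ 0.593  -0.0853] xyaw 0.0 yaw_y mod pi -1.571 len 1.0
fusebase [ 0.5934 -0.0846] xyaw -0.423 yaw_y mod pi 1.147 len 0.0618
   b [ 0.5934 -0.0846] xyaw -1.988 yaw_y mod pi -0.417 len 0.0269
bms [ 0.5971 -0.1967] xyaw -1.11 yaw_y mod pi 0.461 len 0.0452
   b [ 0.5971 -0.1967] xyaw -2.677 yaw_y mod pi -1.106 len 0.0695
```

send_rows(series="-1.74 8.62 -10 0 0 1.25;-1.74 8.62 -10 0 0 1.25;-1.74 8.62 -10 0 0 1.25;-1.74 8.62 -10 0 0 1.25;-1.74 8.62 -10 0 0 1.25;-1.74 8.62 -10 0 0 1.25;-1.74 8.62 -10 0 0 1.25;-1.74 8.62 -10 0 0 1.25;-1.74 8.62 -10 0 0 1.25;-1.74 8.62 -10 0 0 1.25")

```text
time: 2.12
ee_pos: [0.4844, -0.1393, 0.1504]
tool_rot: [2.132, 2.308, -0.0]
contact_force: [-0.5, -1.2, -0.5]
gripper_width: 0.0852
gripper_force: 0.0
```

send_rows(series="0 0 -4 0 0 1;0 0 -4 0 0 1;0 0 -4 0 0 1;0 0 -4 0 0 1;0 0 -4 0 0 1;0 0 -4 0 0 1;0 0 -4 0 0 1;0 0 -4 0 0 1;0 0 -4 0 0 1;0 0 -4 0 0 1")

```text
time: 2.95
ee_pos: [0.4846, -0.139, 0.1104]
tool_rot: [0.779, 3.043, -0.0]
contact_force: [0.2, -0.5, 0.6]
gripper_width: 0.0854
gripper_force: 0.0
```

```bash
cat > st.py <<'E'
from h import *
def st():
    s=readout.sense(); R=cv2.Rodrigues(np.array(s['tool_rot']))[0]
    print(round(s['time'],2),s['ee_pos'].round(4),'yaw',np.arctan2(R[1,1],R[0,1]).round(3),'tilt',np.degrees(np.arccos(-R[2,2])).round(2),'q6',s['q'][5].round(2),'w',round(s['gripper_width'],4),'F',np.round(s['contact_force'],1),round(s['gripper_force'],1))
if __name__=='__main__':
    st()
    import sys
    if len(sys.argv)>1: 
        c=cam(sys.argv[1]); import pickle; pickle.dump(c,open(sys.argv[2]+'.pkl','wb')); cv2.imwrite('pics/'+sys.argv[2]+'.png',cv2.resize(c['color'],(800,600),interpolation=cv2.INTER_CUBIC))
E
python3 st.py wrist w1
```

```text
2.95 [ 0.4846 -0.139   0.1104] yaw 1.07 tilt 0.01 q6 -1.58 w 0.0854 F [ 0.2 -0.5  0.6] 0.0
```

View pics/w1.png

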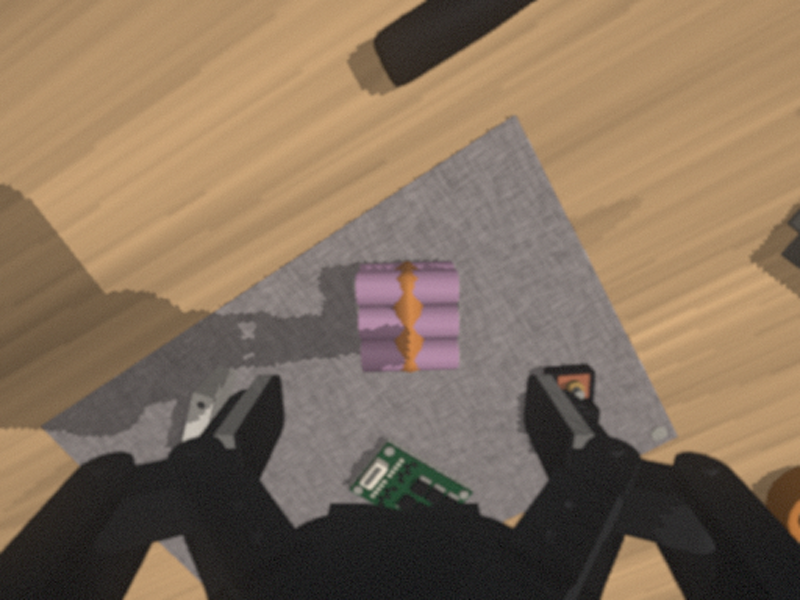

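Block6 is at (409,318), squarely aligned with the jaws; the cells run along the closing line. I'll check its centre numerically.

Run:
```python
from h import *
import pickle
c=pickle.load(open('w1.pkl','rb'))
for u,v,z in ((409,320,.038),(357,320,.035),(461,318,.035),(409,265,.03),(409,371,.03)): print(w(c,u*.64,v*.64,z).round(4))
```

```text
[ 0.4811 -0.1344  0.038 ]
[ 0.4693 -0.1582  0.035 ]
[ 0.4939 -0.1111  0.035 ]
[ 0.4578 -0.1217  0.03  ]
[ 0.5097 -0.1498  0.03  ]
```

send_rows(series="-0.1 0.3 -3 0 0 0;-0.1 0.3 -6 0 0 0;-0.1 0.3 -8.3 0 0 0;-0.1 0.3 -8.3 0 0 0;-0.1 0.3 -8.3 0 0 0;-0.1 0.3 -8.3 0 0 0")

```text
time: 3.5
ee_pos: [0.4847, -0.1357, 0.0287]
tool_rot: [0.773, 3.043, -0.001]
contact_force: [0.1, 0.3, 0.5]
gripper_width: 0.0852
gripper_force: 0.0
```

send_rows(series="0 0 0 0 0 0;0 0 0 0 0 0;0 0 0 0 0 0;0 0 0 0 0 0;0 0 0 0 0 0;0 0 0 0 0 0;0 0 0 0 0 0;0 0 0 0 0 0", hand=3, squeeze=45)

```text
time: 4.17
ee_pos: [0.4845, -0.1355, 0.0285]
tool_rot: [0.77, 3.044, -0.001]
contact_force: [-1.2, 1.3, 7.6]
gripper_width: 0.0511
gripper_force: 47.1
```

send_rows(series="0 0 2 0 0 0;0 0 5 0 0 0;0 2 9 0 0 -0.1;2 5 12 0 0 -0.2;12.35 27 12 0 0 -0.57;12.35 27 12 0 0 -0.57;12.35 27 12 0 0 -0.57;12.35 27 12 0 0 -0.57;12.35 27 12 0 0 -0.57;12.35 27 12 0 0 -0.57")

```text
time: 5.0
ee_pos: [0.6025, 0.1256, 0.1473]
tool_rot: [-1.596, -2.706, 0.0]
contact_force: [1.0, -0.3, -2.1]
gripper_width: 0.0514
gripper_force: 48.6
```

send_rows(series="0 0 0 0 0 0;0 0 0 0 0 0;0 0 0 0 0 0;0 0 0 0 0 0")

```text
time: 5.33
ee_pos: [0.6018, 0.1225, 0.147]
tool_rot: [-1.598, -2.705, 0.001]
contact_force: [-0.6, 0.1, -2.6]
gripper_width: 0.0511
gripper_force: 48.7
```

```bash
python3 st.py wrist w2
```

```text
5.33 [0.6018 0.1225 0.147 ] yaw 0.504 tilt 0.04 q6 -0.49 w 0.0511 F [-0.6  0.1 -2.6] 48.7
```

View pics/w2.png

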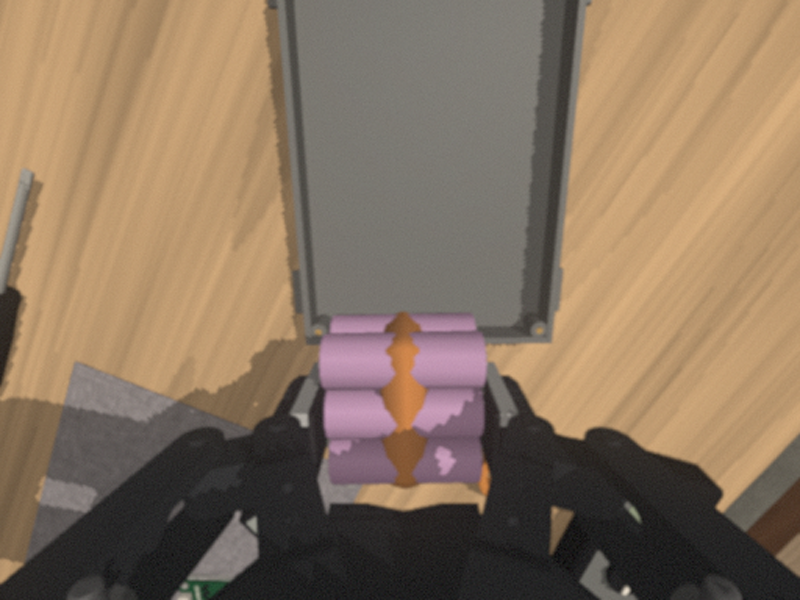

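The wrist view shows block6 firmly held and level; the housing's blank-end corners are at (306,342) and (551,341), its side walls' outer tops run to (279,0) and (585,0), and the bosses are at (319,330), (539,330).

Run:
```python
from h import *
import pickle
c=pickle.load(open('w2.pkl','rb'))
f=lambda u,v,z:w(c,u*.64,v*.64,z)[:2]
for A,B,C,D,z,d in (((306,342),(551,341),(280,10),(584,10),.025,.119),((319,330),(539,330),None,None,.022,.1095)):
    a,b=f(*A,z),f(*B,z); n=a-b; m=(a+b)/2; print('end mid',m.round(4),'len',np.hypot(*n).round(4),'yaw_y',np.arctan2(n[1],n[0])%np.pi)
    if C:
        p,q=f(*C,z),f(*D,z); m2=(p+q)/2; e=m2-m; print('side w',np.hypot(*(p-q)).round(4),'axis',np.arctan2(e[1],e[0]))
    th=2.08; print('centre',(m+d*np.array([np.cos(th),np.sin(th)])).round(4))
# block held
print(f(402,413,.16),f(320,413,.16),f(486,413,.16))
```

```text
end mid [0.6287 0.1055] len 0.1573 yaw_y 0.5082639872745851
side w 0.1556 axis 2.0823475206631294
centre [0.5707 0.2094]
end mid [0.6258 0.1115] len 0.1417 yaw_y 0.5038583924267663
centre [0.5724 0.2072]
[0.59803802 0.12698924] [0.57603661 0.11483709] [0.62058176 0.13941017]
```

send_rows(series="0.8 1.5 0 0 0 0;0.8 1.5 -3 0 0 0;0.8 1.5 -6.5 0 0 0;0.8 1.5 -9.5 0 0 0;0.8 1.5 -10.8 0 0 0;0.8 1.5 -10.8 0 0 0;0.8 1.5 -10.8 0 0 0")

```text
time: 5.97
ee_pos: [0.6107, 0.138, 0.0401]
tool_rot: [1.597, 2.705, 0.001]
contact_force: [0.4, 0.5, -1.8]
gripper_width: 0.0518
gripper_force: 48.7
```

send_rows(series="0 0 -0.3 0 0 0;0 0 -0.5 0 0 0;0 0 -0.6 0 0 0;0 0 -0.6 0 0 0;0 0 -0.6 0 0 0")

```text
time: 6.38
ee_pos: [0.6104, 0.1386, 0.0335]
tool_rot: [1.596, 2.706, 0.001]
contact_force: [0.3, 0.6, -2.3]
gripper_width: 0.0515
gripper_force: 48.7
```

send_rows(series="0 0 -0.1 0 0 0;0 0 -0.2 0 0 0;0 0 -0.3 0 0 0;0 0 -0.3 0 0 0;0 0 -0.3 0 0 0")

```text
time: 6.8
ee_pos: [0.6103, 0.1386, 0.0306]
tool_rot: [1.596, 2.706, 0.0]
contact_force: [-3.7, 0.1, 5.8]
gripper_width: 0.0514
gripper_force: 49.5
```

send_rows(series="0 0 0 0 0 0;0 0 0 0 0 0;0 0 0 0 0 0;0 0 0 0 0 0;0 0 0 0 0 0", hand=7.5)

```text
time: 7.22
ee_pos: [0.6102, 0.1385, 0.03]
tool_rot: [1.596, 2.706, 0.0]
contact_force: [0.6, 0.5, -0.3]
gripper_width: 0.0749
gripper_force: 0.0
```

send_rows(series="0 0 3 0 0 0;0 0 7 0 0 0;0 0 11 0 0 0;-1 -4 14 0 0 -0.1;-2 -8 14 0 0 -0.2;-3.5 -12 14 0 0 -0.32;-5 -16 14 0 0 -0.44;-6.5 -20 14 0 0 -0.56;-8 -24 14 0 0 -0.68;-9 -28 14 0 0 -0.8", hand=8.5)

```text
time: 8.05
ee_pos: [0.5219, -0.1323, 0.1702]
tool_rot: [2.529, 1.864, 0.0]
contact_force: [1.1, 0.1, 0.0]
gripper_width: 0.0846
gripper_force: 0.0
```

send_rows(series="-3.33 -13.46 -7 0 0 -0.55;-3.33 -13.46 -7 0 0 -0.55;-3.33 -13.46 -7 0 0 -0.55;-3.33 -13.46 -7 0 0 -0.55;-3.33 -13.46 -7 0 0 -0.55;-3.33 -13.46 -7 0 0 -0.55;-3.33 -13.46 -7 0 0 -0.55")

```text
time: 8.63
ee_pos: [0.4899, -0.2653, 0.1002]
tool_rot: [2.936, 1.118, 0.0]
contact_force: [-0.1, 1.2, 0.5]
gripper_width: 0.085
gripper_force: 0.0
```

```bash
python3 st.py wrist w3
```

```text
8.63 [ 0.4899 -0.2653  0.1002] yaw -0.843 tilt 0.01 q6 0.14 w 0.085 F [-0.1  1.2  0.5] 0.0
```

View pics/w3.png

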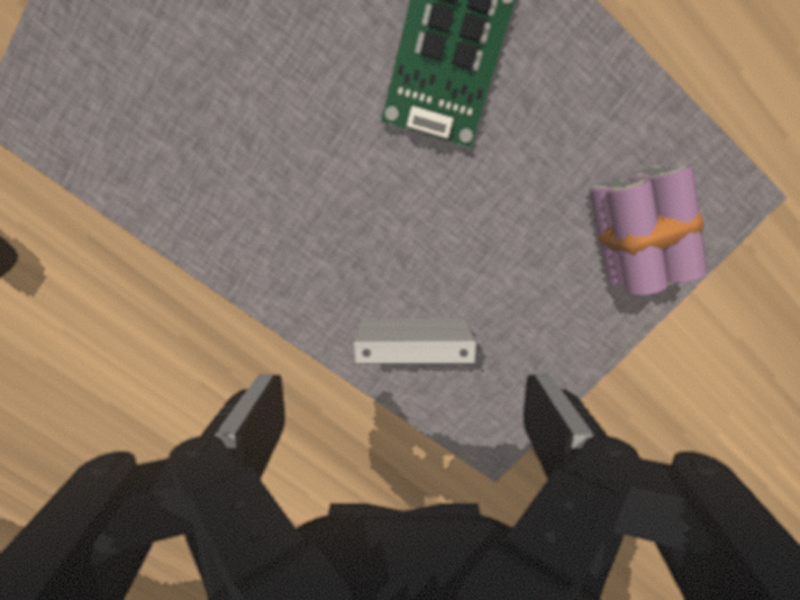

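The plate's top is (354–476, 341–363), parallel to the jaws; block4's band centre is at about (652,235).

Run:
```python
from h import *
import pickle
c=pickle.load(open('w3.pkl','rb'))
f=lambda u,v,z:w(c,u*.64,v*.64,z)[:2]
q=np.array([f(354,341.5,.036),f(475,341,.036),f(476.5,363,.036),f(354,363.5,.036)])
e=q[1]+q[2]-q[0]-q[3];print(q.mean(0),np.arctan2(e[1],e[0]),np.hypot(*e)/2)
print('b4',f(656,232,.031)); e=f(665,290,.03)-f(647,180,.03); print(np.arctan2(*e[::-1])%np.pi,np.hypot(*e))
```

```text
[ 0.4860184  -0.27588227] -0.8399611365359051 0.06020896028606155
b4 [ 0.60430283 -0.32055986]
1.0604293204291544 0.054616996386577917
```

send_rows(series="-0.4 -1.05 -1 0 0 0;-0.4 -1.05 -4 0 0 0;-0.4 -1.05 -7.2 0 0 0;-0.4 -1.05 -7.2 0 0 0;-0.4 -1.05 -7.2 0 0 0;-0.4 -1.05 -7.2 0 0 0")

```text
time: 9.18
ee_pos: [0.4865, -0.2764, 0.0295]
tool_rot: [2.935, 1.116, 0.001]
contact_force: [1.3, 0.2, 0.6]
gripper_width: 0.085
gripper_force: 0.0
```

send_rows(series="0 0 0 0 0 0;0 0 0 0 0 0;0 0 0 0 0 0;0 0 0 0 0 0;0 0 0 0 0 0;0 0 0 0 0 0;0 0 0 0 0 0;0 0 0 0 0 0", hand=4, squeeze=40)

```text
time: 9.85
ee_pos: [0.4865, -0.2764, 0.0298]
tool_rot: [2.935, 1.115, 0.002]
contact_force: [-1.1, 0.4, 7.2]
gripper_width: 0.0592
gripper_force: 42.8
```

send_rows(series="0 0 2 0 0 0;0 0 5 0 0 0;0 0 9 0 0 0;0 2 12 0 0 0.1;1 6 12 0 0 0.2;2 10 12 0 0 0.3;3 14 12 0 0 0.42;4 18 12 0 0 0.54;5 22 12 0 0 0.66;6 26 12 0 0 0.78")

```text
time: 10.68
ee_pos: [0.5461, -0.0139, 0.149]
tool_rot: [2.285, 2.154, 0.001]
contact_force: [0.3, 0.4, -1.2]
gripper_width: 0.0588
gripper_force: 43.7
```

```bash
python3 st.py
```

```text
10.68 [ 0.5461 -0.0139  0.149 ] yaw -0.059 tilt 0.09 q6 -0.18 w 0.0588 F [ 0.3  0.4 -1.2] 43.7
```

send_rows(series="1 4 0 0 0 0.12;2 8 0 0 0 0.24;3 12 0 0 0 0.36;4 16 0 0 0 0.48;4.4 18.6 0 0 0 0.568;4.4 18.6 0 0 0 0.568;4.4 18.6 -3.5 0 0 0.568;4.4 18.6 -7 0 0 0.568;4.4 18.6 -10 0 0 0.568;4.4 18.6 -10.5 0 0 0.568")

```text
time: 11.52
ee_pos: [0.5874, 0.1695, 0.0387]
tool_rot: [-1.597, -2.699, 0.007]
contact_force: [-0.5, -0.1, -1.5]
gripper_width: 0.0593
gripper_force: 43.7
```

send_rows(series="0 0 0 0 0 0;0 0 0 0 0 0;0 0 0 0 0 0")

```text
time: 11.77
ee_pos: [0.5911, 0.1701, 0.0456]
tool_rot: [1.597, 2.701, 0.004]
contact_force: [-0.8, -0.1, -1.0]
gripper_width: 0.0588
gripper_force: 43.7
```

```bash
python3 st.py scene s1
```

```text
11.77 [0.5911 0.1701 0.0456] yaw 0.503 tilt 0.22 q6 -0.41 w 0.0588 F [-0.8 -0.1 -1. ] 43.7
```

send_rows(series="-0.1 0.25 -0.3 0 0 0;-0.1 0.25 -0.7 0 0 0;-0.1 0.25 -1.1 0 0 0;-0.1 0.25 -1.1 0 0 0;-0.1 0.25 -1.1 0 0 0")

```text
time: 12.23
ee_pos: [0.5889, 0.1727, 0.0319]
tool_rot: [-1.599, -2.704, -0.0]
contact_force: [0.2, 0.1, 0.3]
gripper_width: 0.0593
gripper_force: 43.8
```

```bash
python3 st.py
```

```text
12.23 [0.5889 0.1727 0.0319] yaw 0.503 tilt 0.0 q6 -0.41 w 0.0593 F [0.2 0.1 0.3] 43.8
```

send_rows(series="0 0 -0.1 0 0 0;0 0 -0.1 0 0 0;0 0 -0.1 0 0 0")

```text
time: 12.48
ee_pos: [0.5889, 0.1726, 0.0318]
tool_rot: [1.598, 2.704, 0.0]
contact_force: [-3.3, -0.6, 8.6]
gripper_width: 0.0591
gripper_force: 44.6
```

send_rows(series="0 0 0 0 0 0;0 0 0 0 0 0;0 0 0 0 0 0;0 0 0 0 0 0;0 0 0 0 0 0", hand=8)

```text
time: 12.9
ee_pos: [0.5888, 0.1726, 0.0309]
tool_rot: [-1.599, -2.704, 0.0]
contact_force: [-0.1, -1.0, 0.5]
gripper_width: 0.08
gripper_force: 0.0
```

send_rows(series="0 0 3 0 0 0;0 0 7 0 0 0;0 0 11 0 0 0;0 -4 12 0 0 0.1;0 -8 12 0 0 0.2;0 -12 12 0 0 0.3;0 -16 12 0 0 0.4;0.5 -20 12 0 0 0.5;1 -24 12 0 0 0.5;1 -28 12 0 0 0.5", hand=8.5)

```text
time: 13.73
ee_pos: [0.599, -0.1095, 0.1511]
tool_rot: [0.879, 3.016, 0.0]
contact_force: [0.3, -0.2, -1.0]
gripper_width: 0.0851
gripper_force: 0.0
```

send_rows(series="0.5 -4 0 0 0 0;0.5 -8 0 0 0 0;0.5 -12 -1 0 0 0;0.5 -16 -3 0 0 0;0.5 -20 -4 0 0 0;0.5 -21 -4 0 0 0;0.5 -21 -4 0 0 0;0.5 -21 -4 0 0 0")

```text
time: 14.4
ee_pos: [0.6038, -0.3173, 0.111]
tool_rot: [-0.881, -3.015, -0.001]
contact_force: [-0.1, -0.2, 0.1]
gripper_width: 0.085
gripper_force: 0.0
```

```bash
python3 st.py wrist w4; cp pics/w4.png pics/w4v.png
```

```text
14.4 [ 0.6038 -0.3173  0.111 ] yaw 1.002 tilt 0.03 q6 -1.66 w 0.085 F [-0.1 -0.2  0.1] 0.0
```

View pics/w4.png

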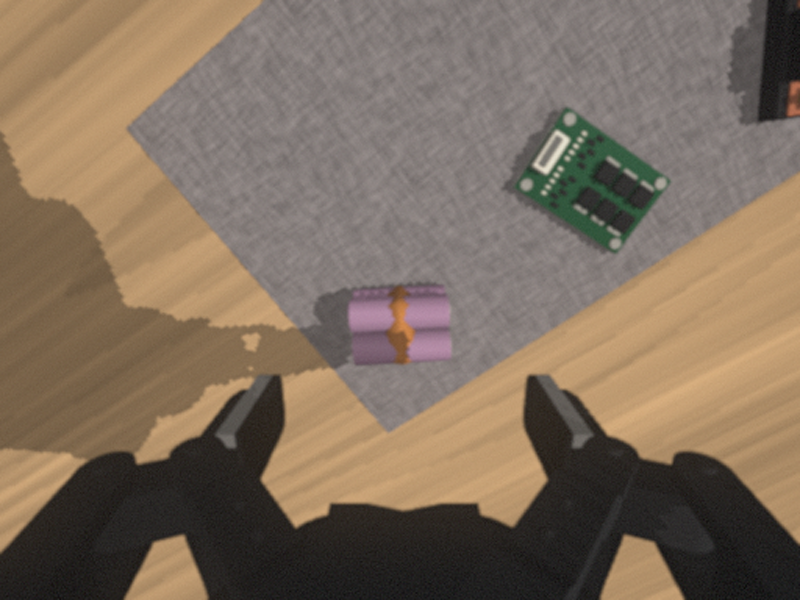

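Block4's two upper cells span (350–451), with the valley at row 329, aligned with the jaws to about 0.03 rad.

Run:
```python
from h import *
import pickle
c=pickle.load(open('w4.pkl','rb'))
f=lambda u,v,z:w(c,u*.64,v*.64,z)[:2]
print(f(401,329,.031)); e=f(451,328,.03)-f(351,331,.03); print(np.arctan2(*e[::-1]),np.hypot(*e))
q=np.array([f(516,184,.009),f(568,107,.009),f(670,183,.009),f(616,253,.009)]); e=q[1]+q[0]-q[2]-q[3]
print('bms',q.mean(0),np.arctan2(*e[::-1]))
```

```text
[ 0.60493397 -0.32014537]
1.0346433480919939 0.052969366747727356
bms [ 0.59757258 -0.19560349] -2.7002034163292365
```

send_rows(series="0.1 -0.28 -1 0 0 0.03;0.1 -0.28 -4.5 0 0 0.03;0.1 -0.28 -8.2 0 0 0.03;0.1 -0.28 -8.2 0 0 0.03;0.1 -0.28 -8.2 0 0 0.03;0.1 -0.28 -8.2 0 0 0.03")

```text
time: 14.95
ee_pos: [0.6062, -0.32, 0.0319]
tool_rot: [0.832, 3.026, -0.002]
contact_force: [0.0, -0.6, 1.1]
gripper_width: 0.0849
gripper_force: 0.0
```

send_rows(series="0 0 0 0 0 0;0 0 0 0 0 0;0 0 0 0 0 0;0 0 0 0 0 0;0 0 0 0 0 0;0 0 0 0 0 0;0 0 0 0 0 0;0 0 0 0 0 0", hand=3, squeeze=45)

```text
time: 15.62
ee_pos: [0.6056, -0.3206, 0.0311]
tool_rot: [0.834, 3.026, -0.002]
contact_force: [-0.9, 0.6, 7.3]
gripper_width: 0.0512
gripper_force: 47.6
```

send_rows(series="0 0 2 0 0 0;0 0 5 0 0 0;0 0 9 0 0 0;0 2 12 0 0 -0.1;0 6 12 0 0 -0.2;0 10 12 0 0 -0.3;-0.5 14 12 0 0 -0.4;-1 18 12 0 0 -0.5;-1.5 22 12 0 0 -0.52;-2 26 12 0 0 -0.52")

```text
time: 16.45
ee_pos: [0.5842, -0.0584, 0.1496]
tool_rot: [1.587, 2.71, 0.0]
contact_force: [1.2, -0.4, -1.4]
gripper_width: 0.0513
gripper_force: 47.2
```

send_rows(series="0 4 0 0 0 0;0 8 0 0 0 0;0 12 0 0 0 0;0 16 0 0 0 0;0 20 0 0 0 0;0 24 0 0 0 0;0 26 0 0 0 0;0 26 0 0 0 0;0 26 0 0 0 0")

```text
time: 17.2
ee_pos: [0.5846, 0.2007, 0.1492]
tool_rot: [1.582, 2.714, -0.0]
contact_force: [0.2, -1.0, -1.1]
gripper_width: 0.0515
gripper_force: 47.1
```

```bash
python3 st.py wrist w5
```

```text
17.2 [0.5846 0.2007 0.1492] yaw 0.515 tilt 0.02 q6 -0.37 w 0.0515 F [ 0.2 -1.  -1.1] 47.1
```

send_rows(series="-0.9 -0.18 0 0 0 0;-0.9 -0.18 -3 0 0 0;-0.9 -0.18 -6.5 0 0 0;-0.9 -0.18 -9.5 0 0 0;-0.9 -0.18 -10.8 0 0 0;-0.9 -0.18 -10.8 0 0 0;-0.9 -0.18 -10.8 0 0 0;-0.9 -0.18 -10.8 0 0 0")

```text
time: 17.92
ee_pos: [0.5772, 0.1978, 0.0432]
tool_rot: [1.585, 2.709, 0.003]
contact_force: [-0.3, 0.6, -1.1]
gripper_width: 0.0515
gripper_force: 47.1
```

```bash
python3 st.py wrist w5
```

```text
17.92 [0.5772 0.1978 0.0432] yaw 0.512 tilt 0.2 q6 -0.37 w 0.0515 F [-0.3  0.6 -1.1] 47.1
```

send_rows(series="-0.1 0.12 0 0 0 0;-0.1 0.12 -0.3 0 0 0;-0.1 0.12 -0.6 0 0 0;-0.1 0.12 -0.8 0 0 0;-0.1 0.12 -0.8 0 0 0;-0.1 0.12 -0.8 0 0 0")

```text
time: 18.47
ee_pos: [0.5749, 0.1993, 0.0331]
tool_rot: [-1.585, -2.712, -0.0]
contact_force: [-1.3, 0.3, 0.9]
gripper_width: 0.0515
gripper_force: 47.4
```

```bash
python3 st.py
```

```text
18.47 [0.5749 0.1993 0.0331] yaw 0.513 tilt 0.01 q6 -0.37 w 0.0515 F [-1.3  0.3  0.9] 47.4
```

send_rows(series="0 0 -0.05 0 0 0;0 0 -0.05 0 0 0;0 0 -0.05 0 0 0")

```text
time: 18.72
ee_pos: [0.5749, 0.1993, 0.0331]
tool_rot: [1.585, 2.712, 0.0]
contact_force: [-4.0, -0.0, 6.3]
gripper_width: 0.0515
gripper_force: 48.0
```

send_rows(series="0 0 0 0 0 0;0 0 0 0 0 0;0 0 0 0 0 0;0 0 0 0 0 0;0 0 0 0 0 0", hand=7.5)

```text
time: 19.13
ee_pos: [0.5748, 0.1991, 0.0324]
tool_rot: [-1.585, -2.712, 0.0]
contact_force: [0.1, -0.5, 0.3]
gripper_width: 0.0749
gripper_force: 0.0
```

send_rows(series="0 0 3 0 0 0;0 0 7 0 0 0;0 0 11 0 0 0;0 -4 12 0 0 0.1;0 -8 12 0 0 0.2;0.5 -12 12 0 0 0.3;1 -16 12 0 0 0.4;1.5 -20 12 0 0 0.5;1.9 -24 12 0 0 0.6;1.9 -27.5 12 0 0 0.63", hand=6)

```text
time: 19.97
ee_pos: [0.594, -0.0784, 0.1525]
tool_rot: [0.66, 3.071, -0.0]
contact_force: [-0.2, -0.6, -0.2]
gripper_width: 0.0596
gripper_force: 0.0
```

send_rows(series="0 -0.9 -3 0 0 0;0 -0.9 -4 0 0 0;0 -0.9 -4 0 0 0;0 -0.9 -4 0 0 0")

```text
time: 20.3
ee_pos: [0.5938, -0.0837, 0.1125]
tool_rot: [-0.665, -3.069, -0.001]
contact_force: [1.4, 1.5, 0.4]
gripper_width: 0.06
gripper_force: 0.0
```

```bash
python3 st.py wrist w6
```

```text
20.3 [ 0.5938 -0.0837  0.1125] yaw 1.144 tilt 0.07 q6 -1.48 w 0.06 F [1.4 1.5 0.4] 0.0
```

View pics/w6.png

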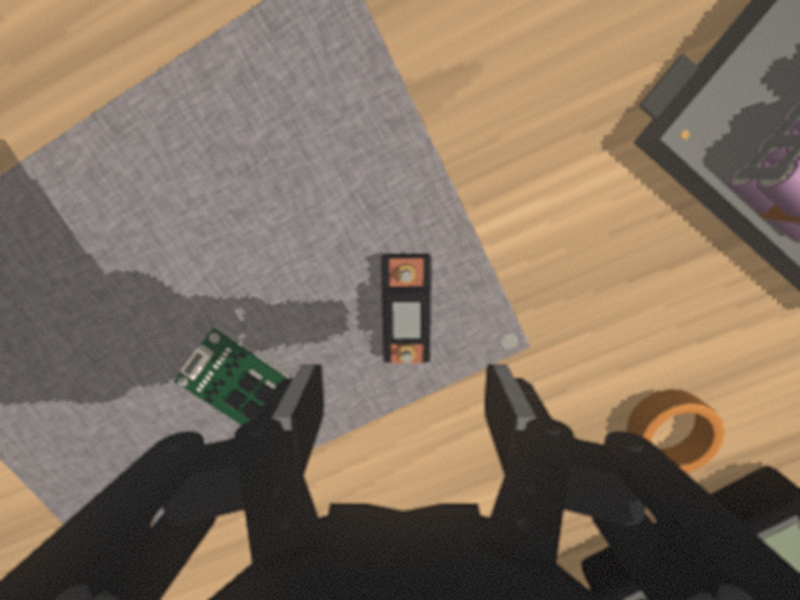

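The fuse holder is straight in line with the jaws: base spans (383–431, 254–362).

Run:
```python
from h import *
import pickle
c=pickle.load(open('w6.pkl','rb'))
f=lambda u,v,z:w(c,u*.64,v*.64,z)[:2]
q=np.array([f(382.5,254,.014),f(431,254,.014),f(431,362,.014),f(383.5,362,.014)]);print(q.mean(0)); e=q[1]+q[2]-q[0]-q[3]; print(np.arctan2(*e[::-1]),np.hypot(*(q[0]-q[3])))
e=(f(406,274,.022)+f(407,354,.022))/2; print(e)
```

```text
[ 0.59271435 -0.08153575]
1.1442288436293653 0.06442402829640409
[ 0.59276436 -0.08191665]
```

send_rows(series="-0.1 0.2 -1 0 0 0;-0.1 0.2 -4.5 0 0 0;-0.1 0.2 -7.5 0 0 0;-0.1 0.2 -9 0 0 0;-0.1 0.2 -9 0 0 0;-0.1 0.2 -9 0 0 0;-0.1 0.2 -9 0 0 0")

```text
time: 20.93
ee_pos: [0.5938, -0.0826, 0.0241]
tool_rot: [0.665, 3.068, -0.0]
contact_force: [0.1, -0.5, 0.5]
gripper_width: 0.0602
gripper_force: 0.0
```

send_rows(series="0 0 0 0 0 0;0 0 0 0 0 0;0 0 0 0 0 0;0 0 0 0 0 0;0 0 0 0 0 0;0 0 0 0 0 0;0 0 0 0 0 0;0 0 0 0 0 0", hand=1.5, squeeze=35)

```text
time: 21.6
ee_pos: [0.5934, -0.0829, 0.0238]
tool_rot: [0.666, 3.068, -0.0]
contact_force: [-1.9, 1.2, 6.4]
gripper_width: 0.0271
gripper_force: 35.0
```

```bash
python3 st.py
```

```text
21.6 [ 0.5934 -0.0829  0.0238] yaw 1.143 tilt 0.11 q6 -1.48 w 0.0271 F [-1.9  1.2  6.4] 35.0
```

send_rows(series="0 0 2 0 0 0;0 0 5 0 0 0;0 0 9 0 0 0;0 2 13 0 0 -0.1;-0.5 6 13 0 0 -0.2;-1 10 13 0 0 -0.3;-1.5 14 13 0 0 -0.4;-2 18 13 0 0 -0.5;-2.5 22 13 0 0 -0.6;-3 26 13 0 0 -0.63")

```text
time: 22.43
ee_pos: [0.5622, 0.179, 0.1529]
tool_rot: [1.592, 2.708, 0.0]
contact_force: [0.7, -0.0, -1.0]
gripper_width: 0.0269
gripper_force: 34.9
```

send_rows(series="-1 4 0 0 0 0;-2 8 0 0 0 0;-2 8 0 0 0 0;-2 8 0 0 0 0;-2 8 -3 0 0 0;-2 8 -6.5 0 0 0;-2 8 -9.5 0 0 0;-2 8 -10.5 0 0 0;-2 8 -11.5 0 0 0;-2 8 -11.5 0 0 0")

```text
time: 23.27
ee_pos: [0.5429, 0.2564, 0.0368]
tool_rot: [-1.586, -2.711, 0.002]
contact_force: [-0.3, -1.0, -1.2]
gripper_width: 0.0271
gripper_force: 34.8
```

send_rows(series="0 0 0 0 0 0;0 0 0 0 0 0")

```text
time: 23.43
ee_pos: [0.5439, 0.2572, 0.0393]
tool_rot: [1.584, 2.71, 0.003]
contact_force: [0.6, 0.5, 0.0]
gripper_width: 0.0269
gripper_force: 34.8
```

```bash
python3 st.py
```

```text
23.43 [0.5439 0.2572 0.0393] yaw 0.513 tilt 0.17 q6 -0.27 w 0.0269 F [0.6 0.5 0. ] 34.8
```

send_rows(series="0 0 -0.3 0 0 0;0 0 -0.6 0 0 0;0 0 -0.9 0 0 0;0 0 -1.1 0 0 0;0 0 -1.1 0 0 0;0 0 -1.1 0 0 0")

```text
time: 23.93
ee_pos: [0.5428, 0.2572, 0.0264]
tool_rot: [-1.585, -2.712, 0.0]
contact_force: [0.9, 0.1, -0.6]
gripper_width: 0.0268
gripper_force: 34.8
```

send_rows(series="0 0 -0.1 0 0 0;0 0 -0.15 0 0 0;0 0 -0.15 0 0 0")

```text
time: 24.18
ee_pos: [0.543, 0.2573, 0.0258]
tool_rot: [1.585, 2.712, 0.001]
contact_force: [-3.3, -0.1, 5.2]
gripper_width: 0.0266
gripper_force: 35.5
```

send_rows(series="0 0 0 0 0 0;0 0 0 0 0 0;0 0 0 0 0 0;0 0 0 0 0 0;0 0 0 0 0 0", hand=5.5)

```text
time: 24.6
ee_pos: [0.5429, 0.2572, 0.025]
tool_rot: [-1.585, -2.712, 0.0]
contact_force: [0.1, 0.2, 0.2]
gripper_width: 0.0552
gripper_force: 0.0
```

send_rows(series="0 0 3 0 0 0;0 0 7 0 0 0;0 0 11 0 0 0;2 -3 14 0 0 0;3.5 -6 17 0 0 0;5 -9 19 0 0 0;6.5 -13 21 0 0 0;6.7 -14 22 0 0 0;6.7 -14 22 0 0 0;6.7 -14 22 0 0 0", hand=6.5)

```text
time: 25.43
ee_pos: [0.6101, 0.1164, 0.2453]
tool_rot: [1.587, 2.71, 0.001]
contact_force: [0.6, 0.7, -0.4]
gripper_width: 0.0647
gripper_force: 0.0
```

```bash
python3 st.py wrist w7
```

```text
25.43 [0.6101 0.1164 0.2453] yaw 0.511 tilt 0.05 q6 -0.51 w 0.0647 F [ 0.6  0.7 -0.4] 0.0
```

View pics/w7.png

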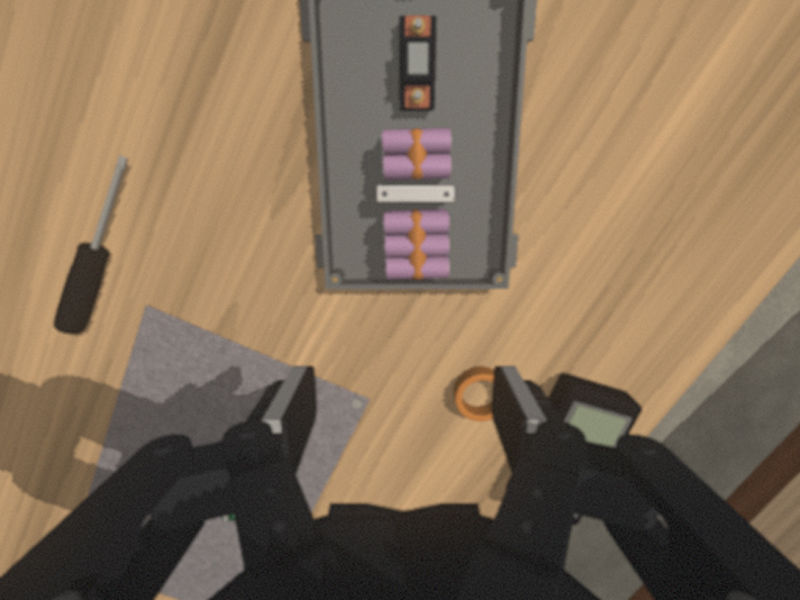

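All four sit square and in line: block6 (417,245), plate (416,193), block4 (417,154), fuse (417,62).

Run:
```python
from h import *
import pickle
c=pickle.load(open('w7.pkl','rb'))
f=lambda u,v,z:w(c,u*.64,v*.64,z)[:2]
a,b=f(319,291,.025),f(508,289,.025); n=a-b; y=n/np.hypot(*n); x=np.array([-y[1],y[0]]); x=x if x[1]>0 else -x
m=(a+b)/2+.119*x; print('h',m,np.hypot(*n),np.arctan2(x[1],x[0]))
for nm,u,v,z in (('b6 mid crest',417.5,245,.041),('wallside',417.5,277,.032),('b6 gl',417.5,211,.032),('plate',415.5,193.5,.038),('b4',417,154,.033),('fuse',418,62,.016)):
    p=f(u,v,z); print(nm,p,((p-m)@x).round(4),((p-m)@y).round(4))
```

```text
h [0.5684324  0.20475033] 0.16331180046391933 2.09274149768546
b6 mid crest [0.60950757 0.13931439] -0.0772 -0.003
wallside [0.62396952 0.11473528] -0.1057 -0.0033
b6 gl [0.59692933 0.16182125] -0.0514 -0.0033
plate [0.5884972 0.1729906] -0.0375 -0.0016
b4 [0.57516203 0.19889668] -0.0084 -0.0029
fuse [0.54315378 0.25732943] 0.0582 -0.0043
```

send_rows(series="0 -4 -1 0 0 0.12;0 -8 -2 0 0 0.24;0 -12 -3 0 0 0.36;0 -16 -4 0 0 0.48;-0.5 -20 -5 0 0 0.6;-0.5 -24 -6 0 0 0.72;-1 -28 -7 0 0 0.84;-1.3 -31 -9 0 0 0.96;-1.3 -31 -12 0 0 1.08;-1.3 -31 -12.5 0 0 1.2")

```text
time: 26.32
ee_pos: [0.5944, -0.1923, 0.114]
tool_rot: [0.23, -3.126, -0.008]
contact_force: [-1.1, 1.0, -1.1]
gripper_width: 0.0647
gripper_force: 0.0
```

send_rows(series="0 0 0 0 0 0.12;0 0 0 0 0 0.24;0 0 0 0 0 0.31;0 0 0 0 0 0.31;0 0 0 0 0 0.31;0 0 0 0 0 0.31")

```text
time: 26.82
ee_pos: [0.5968, -0.1919, 0.1196]
tool_rot: [0.702, -3.062, -0.001]
contact_force: [-0.3, 0.1, 0.6]
gripper_width: 0.0651
gripper_force: 0.0
```

```bash
python3 st.py wrist w8
```

```text
26.82 [ 0.5968 -0.1919  0.1196] yaw 2.022 tilt 0.05 q6 -2.52 w 0.0651 F [-0.3  0.1  0.6] 0.0
```

View pics/w8.png

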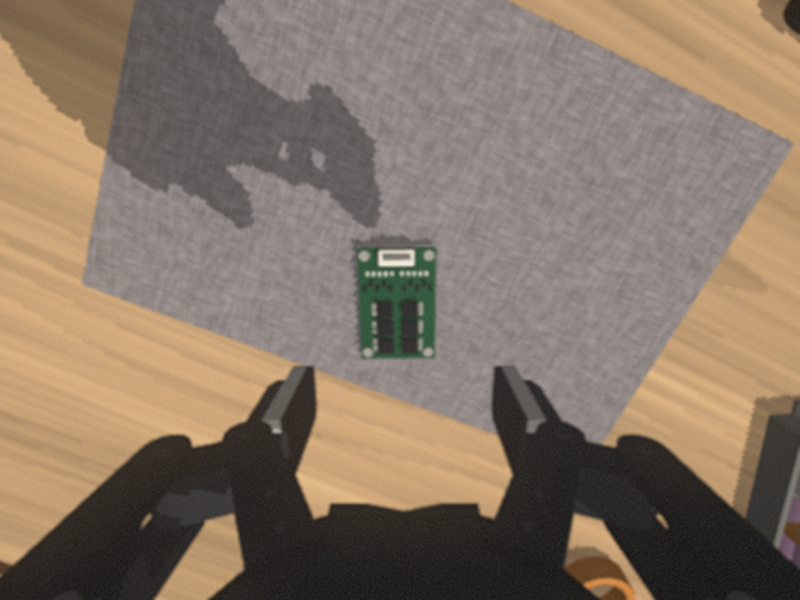

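The board lies at (356–437, 246–358), socket at the top (396,257), aligned with the jaws.

Run:
```python
from h import *
import pickle
c=pickle.load(open('w8.pkl','rb'))
f=lambda u,v,z:w(c,u*.64,v*.64,z)[:2]
q=np.array([f(356,246,.009),f(437,247,.009),f(434.5,358,.009),f(361,357.5,.009)]);print(q.mean(0)); e=q[1]+q[2]-q[0]-q[3]; print(np.arctan2(*e[::-1])%np.pi,np.hypot(*e)/2,np.hypot(*(q[0]-q[3])))
e=q[0]+q[1]-q[2]-q[3]; print(np.arctan2(*e[::-1]))
```

```text
[ 0.59695316 -0.19577178]
2.0122784350759764 0.04581428436449985 0.06942248366949079
-2.684488105302133
```

send_rows(series="0 -0.15 -1 0 0 0;0 -0.15 -4.5 0 0 0;0 -0.15 -7.5 0 0 0;0 -0.15 -9 0 0 0;0 -0.15 -9 0 0 0;0 -0.15 -9 0 0 0;0 -0.15 -9 0 0 0", hand=5.4)

```text
time: 27.45
ee_pos: [0.5975, -0.1946, 0.0312]
tool_rot: [-0.704, 3.06, -0.002]
contact_force: [-0.3, 0.3, 1.0]
gripper_width: 0.0534
gripper_force: 0.0
```

send_rows(series="0 -0.12 -0.2 0 0 0;0 -0.12 -0.4 0 0 0;0 -0.12 -0.6 0 0 0;0 -0.12 -0.6 0 0 0;0 -0.12 -0.6 0 0 0")

```text
time: 27.87
ee_pos: [0.5969, -0.1955, 0.0241]
tool_rot: [-0.704, 3.062, -0.0]
contact_force: [-0.0, 0.9, -0.1]
gripper_width: 0.054
gripper_force: 0.0
```

send_rows(series="0 0 -0.1 0 0 0;0 0 -0.2 0 0 0;0 0 -0.2 0 0 0;0 0 -0.2 0 0 0")

```text
time: 28.2
ee_pos: [0.5968, -0.1955, 0.022]
tool_rot: [0.704, -3.062, -0.0]
contact_force: [0.6, -0.3, -0.8]
gripper_width: 0.0545
gripper_force: 0.0
```

send_rows(series="0 0 -0.1 0 0 0;0 0 -0.2 0 0 0;0 0 -0.2 0 0 0;0 0 -0.2 0 0 0")

```text
time: 28.53
ee_pos: [0.5968, -0.1955, 0.0199]
tool_rot: [0.704, -3.062, -0.0]
contact_force: [0.3, 0.2, -0.0]
gripper_width: 0.0544
gripper_force: 0.0
```

send_rows(series="0 0 -0.1 0 0 0;0 0 -0.2 0 0 0;0 0 -0.2 0 0 0;0 0 -0.2 0 0 0")

```text
time: 28.87
ee_pos: [0.5968, -0.1955, 0.0179]
tool_rot: [0.704, -3.062, -0.0]
contact_force: [-0.3, 0.7, 1.0]
gripper_width: 0.0542
gripper_force: 0.0
```

send_rows(series="0 0 -0.1 0 0 0;0 0 -0.1 0 0 0;0 0 -0.1 0 0 0")

```text
time: 29.12
ee_pos: [0.597, -0.1955, 0.0173]
tool_rot: [-0.704, 3.061, -0.0]
contact_force: [-1.0, -1.0, 2.9]
gripper_width: 0.0538
gripper_force: 1.5
```

send_rows(series="0 0 -0.1 0 0 0;0 0 -0.1 0 0 0;0 0 -0.1 0 0 0")

```text
time: 29.37
ee_pos: [0.597, -0.1956, 0.0172]
tool_rot: [-0.704, 3.061, -0.001]
contact_force: [-3.7, 0.4, 11.9]
gripper_width: 0.054
gripper_force: 5.7
```

send_rows(series="0 0 0.5 0 0 0;0 0 0.5 0 0 0;0 0 0.5 0 0 0;0 0 0.5 0 0 0")

```text
time: 29.7
ee_pos: [0.5968, -0.1955, 0.0208]
tool_rot: [0.704, -3.061, -0.0]
contact_force: [-0.2, -0.4, 0.2]
gripper_width: 0.0541
gripper_force: 0.0
```

send_rows(series="0 0 0 0 0 0;0 0 0 0 0 0;0 0 0 0 0 0;0 0 0 0 0 0;0 0 0 0 0 0;0 0 0 0 0 0", hand=3.5, squeeze=30)

```text
time: 30.2
ee_pos: [0.5969, -0.1955, 0.021]
tool_rot: [-0.704, 3.062, -0.0]
contact_force: [0.5, -0.1, -0.9]
gripper_width: 0.0444
gripper_force: 30.7
```

send_rows(series="0 0 0.5 0 0 0;0 0 1 0 0 0;0 0 2 0 0 0;0 0 3 0 0 0;0 0 3 0 0 0")

```text
time: 30.62
ee_pos: [0.598, -0.1961, 0.054]
tool_rot: [-0.704, 3.058, -0.005]
contact_force: [0.6, -1.1, -0.9]
gripper_width: 0.0446
gripper_force: 30.7
```

```bash
python3 st.py wrist w9
```

```text
30.62 [ 0.598  -0.1961  0.054 ] yaw 2.023 tilt 0.25 q6 -2.53 w 0.0446 F [ 0.6 -1.1 -0.9] 30.7
```

View pics/w9.png

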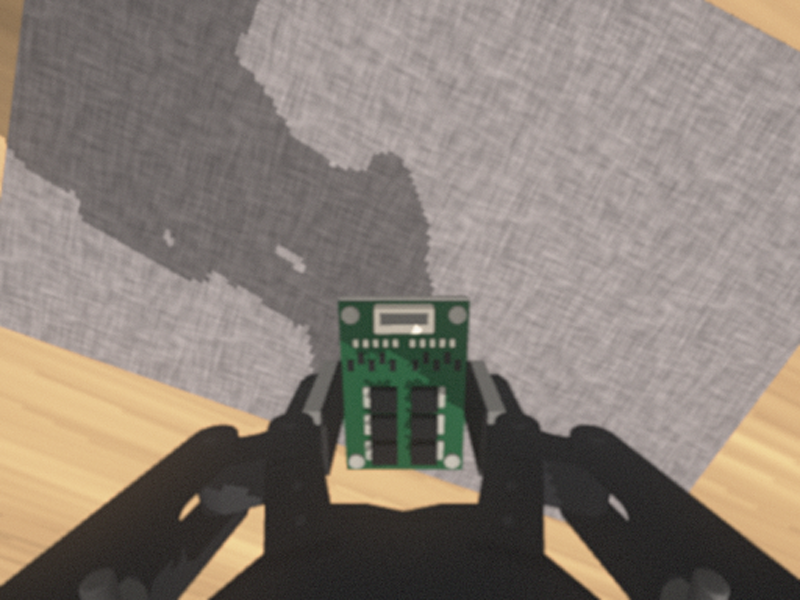

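The board is held level and square, socket on the image's upper side (405,320). Carrying it over.

send_rows(series="0 0 3 0 0 0;0 0 6 0 0 0;0 0 9 0 0 0;0 3 10 0 0 -0.11;0 7 10 0 0 -0.22;0 11 10 0 0 -0.33;0 15 10 0 0 -0.44;0 19 10 0 0 -0.55;0 23 10 0 0 -0.66;0 26 10 0 0 -0.77")

```text
time: 31.5
ee_pos: [0.5962, 0.0675, 0.151]
tool_rot: [-0.503, -3.101, -0.001]
contact_force: [0.7, 0.0, -0.8]
gripper_width: 0.0445
gripper_force: 31.2
```

send_rows(series="0 2 0 0 0 -0.11;0 4 0 0 0 -0.22;0 6 0 0 0 -0.33;0 8 0 0 0 -0.44;-0.4 10 0 0 0 -0.55;-0.85 10.8 0 0 0 -0.66;-0.85 10.8 0 0 0 -0.74;-0.85 10.8 0 0 0 -0.74;-0.85 10.8 0 0 0 -0.74;-0.85 10.8 0 0 0 -0.74")

```text
time: 32.33
ee_pos: [0.5884, 0.1721, 0.1509]
tool_rot: [-1.582, -2.714, 0.0]
contact_force: [0.5, -0.2, -0.4]
gripper_width: 0.0441
gripper_force: 31.2
```

```bash
python3 st.py
```

```text
32.33 [0.5884 0.1721 0.1509] yaw 0.515 tilt 0.01 q6 -0.42 w 0.0441 F [ 0.5 -0.2 -0.4] 31.2
```

Descend to just above the blocks, then in fine steps to contact.

send_rows(series="0 0.1 -3 0 0 0;0 0.1 -6 0 0 0;0 0.1 -8 0 0 0;0 0.1 -8.6 0 0 0;0 0.1 -8.6 0 0 0;0 0.1 -8.6 0 0 0;0 0.1 -8.6 0 0 0")

```text
time: 32.92
ee_pos: [0.5893, 0.1735, 0.0668]
tool_rot: [1.584, 2.711, 0.003]
contact_force: [0.5, -0.3, -0.1]
gripper_width: 0.0447
gripper_force: 31.2
```

send_rows(series="0 0 -0.1 0 0 0;0 0 -0.2 0 0 0;0 0 -0.3 0 0 0;0 0 -0.3 0 0 0;0 0 -0.3 0 0 0")

```text
time: 33.33
ee_pos: [0.5884, 0.1735, 0.0621]
tool_rot: [1.585, 2.712, 0.0]
contact_force: [-0.9, -0.2, -0.4]
gripper_width: 0.0447
gripper_force: 31.2
```

send_rows(series="0 0 -0.1 0 0 0;0 0 -0.1 0 0 0;0 0 -0.1 0 0 0")

```text
time: 33.58
ee_pos: [0.5883, 0.1735, 0.061]
tool_rot: [-1.585, -2.712, 0.0]
contact_force: [-0.1, 0.7, -0.8]
gripper_width: 0.045
gripper_force: 31.2
```

send_rows(series="0 0 -0.1 0 0 0;0 0 -0.1 0 0 0;0 0 -0.1 0 0 0")

```text
time: 33.83
ee_pos: [0.5884, 0.1735, 0.06]
tool_rot: [-1.585, -2.712, 0.0]
contact_force: [-0.7, 0.6, 0.4]
gripper_width: 0.0445
gripper_force: 31.2
```

send_rows(series="0 0 -0.05 0 0 0;0 0 -0.05 0 0 0;0 0 -0.05 0 0 0")

```text
time: 34.08
ee_pos: [0.5884, 0.1735, 0.0599]
tool_rot: [1.585, 2.712, 0.0]
contact_force: [-2.6, -1.1, 4.4]
gripper_width: 0.0446
gripper_force: 31.7
```

Contact. Release, rise and look.

send_rows(series="0 0 0 0 0 0;0 0 0 0 0 0;0 0 0.05 0 0 0;0 0 0.05 0 0 0;0 0 0.05 0 0 0;0 0 0.05 0 0 0", hand=6.5)

```text
time: 34.58
ee_pos: [0.5884, 0.1735, 0.06]
tool_rot: [-1.585, -2.712, 0.0]
contact_force: [0.4, -0.1, 0.6]
gripper_width: 0.0646
gripper_force: 0.0
```

send_rows(series="0 0 1 0 0 0;0 0 4 0 0 0;0 0 8 0 0 0;0 0 12 0 0 0;1 -3 16 0 0 0;2 -6 19 0 0 0;2 -6 19 0 0 0;2 -6 19 0 0 0;2 -6 19 0 0 0")

```text
time: 35.33
ee_pos: [0.608, 0.1137, 0.2494]
tool_rot: [-1.586, -2.711, 0.0]
contact_force: [-1.0, -0.4, 0.4]
gripper_width: 0.0652
gripper_force: 0.0
```

```bash
python3 st.py wrist w10
```

```text
35.33 [0.608  0.1137 0.2494] yaw 0.512 tilt 0.06 q6 -0.52 w 0.0652 F [-1.  -0.4  0.4] 0.0
```

View pics/w10.png

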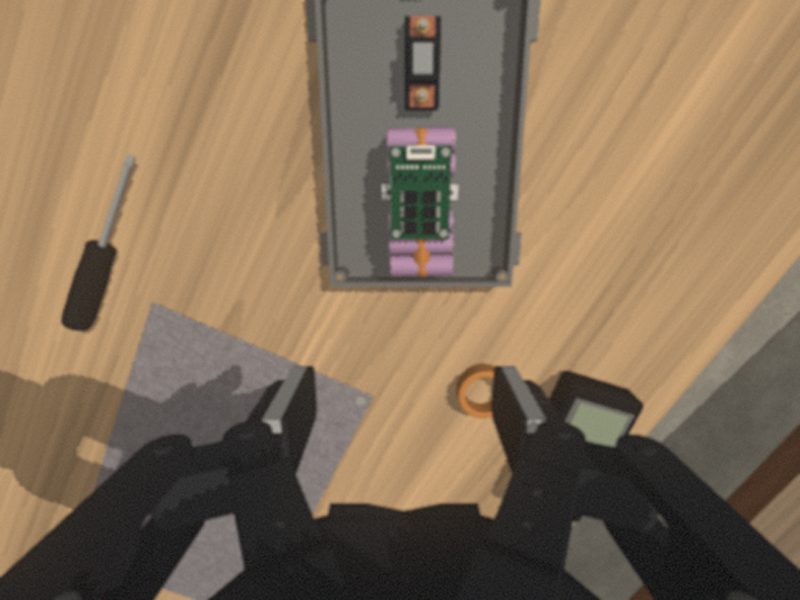

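The board (421,193) lies flat and square over the plate (420,191) with its socket at (421,152) towards the gland. Everything is in place, so I'm handing in.

```bash
python3 -c "
from h import *
print(manip.job_done())"
```

```text
the job is handed in; nothing more can be done
None
```

I laid out all five parts in the housing as specified and handed the job in at about 35 s; the final camera view shows them in line and square, but the hand-in returned no verdict.

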